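Thread the drip column down the cold-drip tower

ROBOT

A 7-joint arm with a two-finger parallel gripper is mounted at the origin on the work surface. World frame = base frame: x ahead of the robot, y to its left, z up, the work surface at z = 0. Lengths are in m, angles in rad, forces in N, time in s.
With the tool pointing down it reaches from about 0.425 to 0.875 m from the base axis. Payload 4.7 kg.
Tool frame: the origin (TCP) lies at the very end of the fingers, on their centre line; the grasp point (between the pads) lies 19 mm behind it; z points along the fingers, y is the line along which they close (so a half turn about z gives the same grasp; the last joint's range is limited). The gripper opens to 85 mm and grips with 20 to 120 N. Pads are 22 mm wide; open, the fingers measure 114 mm over their backs; the gripper's body (76 mm by 85 mm) begins 54 mm behind the grasp point. The pads swing forward as they close: fully open they stand 13 mm farther back than shut.
Start: joints at [1.298, 0.321, -0.07, 1.45, 0.023, 1.371, -0.057], TCP at [0.184, -0.623, 0.231] pointing down, gripper open.
Joint ranges: [-2.86, 2.86], [-0.3, 2.09], [-1.38, 1.24], [0.06, 2.45], [-1.56, 4.7], [0.09, 2.05], [-2.69, 2.69]. Speed limits (rad/s): [2.57, 2.57, 3.14, 3.14, 3.14, 3.14, 3.14].

INTERFACE

Orientations are given as a rotation vector (axis times angle).
In Python, from bench import r gives the robot as it stands.
- The arm moves only by the tool jog_arm, never from a script. Its argument "targets" is a list that holds one entry, the list of rows, each a list of 5 numbers: the shift along the tool's x, y, z each as a share of 15 cm, from -1 to 1, then the turn about the tool's z as a share of pi rad, from -1 to 1, then the opening, from -1 (shut) to 1 (fully open), so that 0 is half open. In form: [[[tx, ty, tz, yaw, hand], ...]]. A call has 1 to 12 rows; each row shifts and turns the commanded pose from where the row before left it, along the tool's axes as they then stand; what a row does not reach is not made up. A row lasts 1/12 s, in which the tool goes at most 41.7 mm and 7.16 degrees, less where a joint would pass 70% of its speed; a pose out of reach is approached as far as the arm can. A call with a number of a shift or a turn outside -1 to 1 is refused whole. A call with a gripper value outside its range is refused whole. The fingers move at their own pace and stop on an object; "force" is the grip in N (left out, the last holds). Time passes only in rows, so rows that do not move let the fingers close. It gives the time, the measured TCP pose, the force, the opening and the grip force at its end, in the units of the state.
- r.read_state(): the state, without advancing time (a new reading comes with each control period).
- r.camera(name): name is "side" or "top"; returns a dict with "pixels" (400x640x3 uint8, red, green, blue), "range_z" (400x640 float32, m along the optical axis (not along the pixel's ray), 0 where there is no reading), "K" (3x3 intrinsics, pixels), "R" (3x3) and "t" (3): a world point X has camera coordinates R X + t. Camera axes: x right, y down, z forward; pixel columns grow to the right and rows downward; lengths in m; the calibration is good to about 2 mm. A picture is of the moment at which its call begins.
- r.finish_job(): hands the job in; it is judged then, once.
The state is a dict: "clock": time; "qpos": joint angles; "qd": joint speeds; "joint_torque": joint torques, N m; "eef_pos": TCP position; "tcp_rot": TCP orientation; "contact_force": force on the tool from outside, world axes, zero at the start; "torque": the same for the moment, N m; "width": finger opening in m; "grip_force": force on a finger pad.
Only numpy, scipy, OpenCV 4.12 (cv2) and the standard library are available. Lean on these libraries where they do the work, as an engineer would, in place of code of your own. Each camera call takes 0.05 s, during which the arm holds its last target. There are 200 camera calls.

TASK

Take the steel drip column out of its wooden rack and lower it, narrow nose first, through the rings of the small cold-drip tower, from the largest to the smallest, until the smallest ring stops it. Then push it gently on down, ring and all, until that sliding ring is fully down on its stop, and leave the column standing upright there; do not force it (no more than about 20 N) and leave the other things alone.

Things in the scene. Friction and masses are not known exactly. Their poses are not given: they have to be found in the camera images.
- column: Drip column: plain round stainless tube, 165 mm long, 0.14 to 0.23 kg. Body 30 mm in diameter, 145 mm long; below it a nose 20 mm in diameter and 20 mm long (edge rounded 1.5 mm), so a flat shoulder lies 20 mm above the tip. Origin at the centre of the nose's tip, z up along the tube. A dark line rings it 50 mm below the top. It starts upright in the rack, shoulder on the rack's top, tip at 10 mm.
- rack: Fixed wooden block 110 x 80 x 30 mm with one 25 mm hole through its centre, in which the column's nose stands. Origin at the centre of the underside, z up.
- tower: Fixed cold-drip tower: dark base plate 150 x 170 x 10 mm, two dark posts 10 mm thick and 155 mm high at y = +60 and -60 mm, carrying three level rings one above another. Origin at the centre of the base's underside, z up. A glass carafe (54 mm over the counter, mouth 29 mm) stands under the rings. The rings bear about 20 N; over 25 N between column and tower spoils the job.
- large_ring (a point): Centre of the top face of the largest, uppermost ring: bore 54 mm, outside 68 mm, 6 mm thick, top face at z = 150 mm, on the tower's z axis.
- middle_ring (a point): Centre of the top face of the middle ring: bore 48 mm, outside 62 mm, 6 mm thick, top face at z = 115 mm, on the tower's z axis. The smallest ring below it stands off that axis by 3.5 to 6.5 mm, in any horizontal direction, and with it the carafe. That shift is not measured: the nose must find the bore by feel (1.5 mm of play all round; the upper rings leave room for the shift).
- small_ring (a joint): Slide of the smallest, lowest ring (bore 23 mm, outside 48 mm, 8 mm thick) down two thin pins, m: 0 = up, 0.022 = down on its stop; starts at 0 to 0.010. Its top is 87 mm minus this over the counter. Stiff: 8 N pushes it down, the column's weight does not, it stays where left. The column's shoulder is too wide for it. Fully home, the column's tip is 45 mm and its top 210 mm over the counter.
- pitcher: Bystander: steel milk pitcher with a handle, 76 mm across, 95 mm high. Leave alone.
- cup: Bystander: white cup, 80 mm across, 75 mm high. Leave alone.
- tamper: Bystander: dark coffee tamper, 56 mm across, 88 mm high. Leave alone.
- kettle: Bystander: black kettle with a spout and a wooden handle, 150 mm high. Leave alone.
Mind the look-alikes: they are no part of the job. Of the things shaped like the tower, the dark steel one is meant.

How it is judged:
On the way, in this order (a step that is already met when the one before it is completed fails the run):
1. the column is lifted clear of the rack (height (world z) of column above 0.035 m), for 0.1 s.
2. the column's nose is below the large and middle rings, inside them (z of column in the frame of tower below 0.105 m and horizontal distance between column and tower below 0.02 m), for 0.1 s.
At the end, for the whole second after the job is handed in: The column stands upright (within 0.06 rad) in all three rings with its shoulder on the smallest ring (tip 45 mm above the counter, within 3 mm, within 12 mm of the tower's axis), the sliding ring is down on its stop (within 2 mm), and the column is at rest (z of column in the frame of tower between 0.042 and 0.048 m and horizontal distance between column and tower below 0.012 m and angle between column's own z axis and vertical below 0.06 rad and value of joint small_ring above 0.02 m and linear speed of column below 0.02 m/s); the robot touches nothing.
It fails at once if the column was forced: more than 25 N between it and the tower or its sliding ring (contact force between column and tower above 25 N or contact force between column and carafe above 25 N).
It fails at once if a bystander was moved more than 30 mm (distance of any of pitcher, cup, tamper, kettle from where it was at the start of the episode above 0.03 m).
It also fails if it takes over 67 s, if anything falls off the work surface, if the arm or the gripper's body presses on something with over 40 N, if the wrist force passes 120 N, or if a joint passes its speed limit or range.

## Working session

There is one attempt and no reset: what is moved stays moved. The work goes in short steps, Python scripts to look and compute and a tool call to move; the robot and the scene stay as the last step left them, time stands still between calls to the robot, and variables do not carry over. Pictures are saved under pics/ and viewed, at most 10 in all, crops included, and the job is handed in when it is done.

Besides the shell and the picture viewer there is one more tool, called after ">>>" as a command line: name --argument value ..., lists and objects as JSON in quotes. jog_arm: Moves the arm, as the interface text tells. Shift numbers are shares of 15 cm and turn numbers shares of pi rad, none past 1 either way. Its arguments: {"type":"object","properties":{"targets":{"type":"array","items":{"type":"array","items":{"type":"array","items":{"type":"number","minimum":-1,"maximum":1}}}},"force":{"type":"number"}},"required":["targets"]}

```bash
mkdir -p pics; ls; cat > h.py <<'E'
import numpy as np, cv2
from bench import r
def shot(n,f):
    c=r.camera(n); cv2.imwrite(f'pics/{f}.png',c['pixels'][:,:,::-1]); np.savez(f'{f}.npz',**c); return c
def cloud(c):
    v,u=np.mgrid[:400,:640]; z=c['range_z']; K=c['K']
    P=np.stack([(u-K[0,2])/K[0,0]*z,(v-K[1,2])/K[1,1]*z,z],-1)
    return (P-c['t'])@c['R']   # R^T (P-t)
E
python3 - <<'E'
from h import *
for n in('side','top'):
    c=shot(n,n+'0'); print(n,c['K'].tolist(),-c['R'].T@c['t'],c['R'].round(3).tolist())
a=[cv2.imread(f'pics/{n}0.png') for n in('side','top')]
s=r.read_state(); print({k:np.round(v,3).tolist() for k,v in s.items()})
E
```

```text
pics
side [[508.49647018011507, 0.0, 320.90574677384086], [0.0, 508.49647018011507, 211.62776164935622], [0.0, 0.0, 1.0]] [-0.21868113  0.77359157  1.01472516] [[-0.687, -0.726, 0.015], [-0.481, 0.44, -0.758], [0.544, -0.529, -0.652]]
top [[376.83437697602034, 0.0, 321.4929639821515], [0.0, 376.83437697602034, 204.44268945851513], [0.0, 0.0, 1.0]] [0.43284662 0.05456381 1.15304017] [[0.013, -1.0, -0.013], [-0.994, -0.012, -0.113], [0.113, 0.015, -0.994]]
{'clock': 0.1, 'qpos': [1.298, 0.322, -0.07, 1.452, 0.023, 1.371, -0.057], 'qd': [0.0, -0.002, 0.002, -0.005, 0.002, 0.002, 0.0], 'joint_torque': [-0.0, -49.488, -0.384, -31.521, 0.013, 0.007, -0.0], 'eef_pos': [0.184, -0.623, 0.23], 'tcp_rot': [-3.108, -0.449, 0.001], 'contact_force': [-0.158, -0.495, 0.143], 'torque': [0.007, 0.025, 0.019], 'grip_force': 0.0, 'width': 0.085}
```

View pics/side0.png

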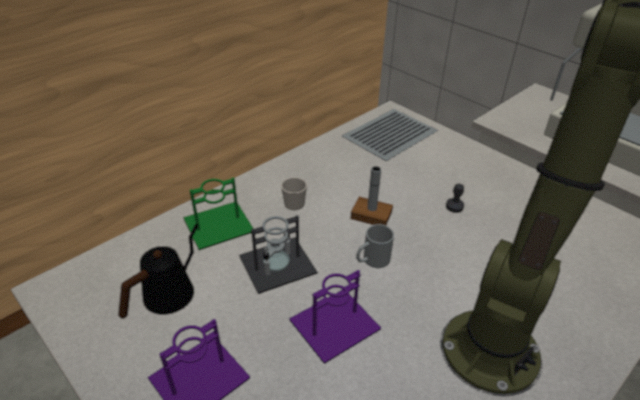

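View pics/top0.png

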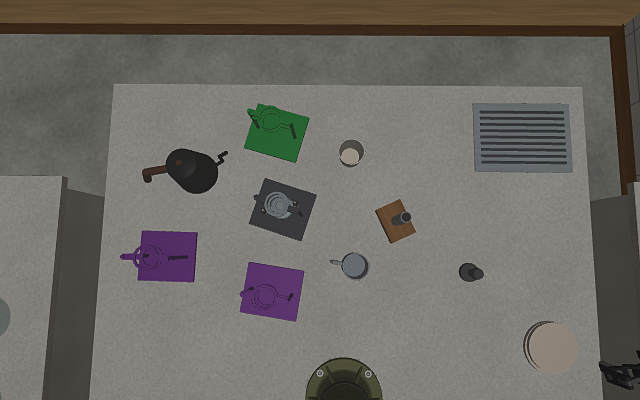

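The side view shows the dark tower at (278,255), the column in its rack at (374,195), and the pitcher at (378,245). In the top view the dark tower is at (283,209), the rack at (396,221) with the column top at (404,216), the pitcher at (354,266), and the cup at (350,152). The purple and green towers are decoys.

```bash
cat > m.py <<'E'
from h import *
from scipy.optimize import least_squares
C={n:np.load(n+'0.npz') for n in('side','top')}
W={n:cloud(C[n]) for n in C}
def box(n,u0,u1,v0,v1): return W[n][v0:v1,u0:u1].reshape(-1,3), C[n]['pixels'][v0:v1,u0:u1].reshape(-1,3).astype(int)
def circ(p,R=None):
    f=lambda q:np.hypot(p[:,0]-q[0],p[:,1]-q[1])-(R or q[2])
    s=least_squares(f,[*p[:,:2].mean(0),.03],loss='soft_l1',f_scale=.001); return s.x,np.median(abs(s.fun))
def rect(P): 
    q=cv2.minAreaRect((P[:,:2]*1000).astype(np.float32)); return q
for n,bc,bt in(('side',(340,400,160,230),(235,322,210,292)),('top',(370,420,192,248),(245,320,172,245))):
    p,c=box(n,*bc); z=p[:,2]
    k=(c[:,0]-c[:,2]>40); kk=k&(abs(z-.03)<.006); print(n,'rack',kk.sum(),np.median(z[kk]),rect(p[kk]))
    k=~k&(z>.05); q=p[k]; print(' col',k.sum(),z[k].max())
    for h in(.06,.09,.12,.15):
        m=abs(q[:,2]-h)<.015
        if m.sum()>8: print('  h',h,m.sum(),circ(q[m],.015),circ(q[m])[0][2])
    m=q[:,2]>.17-.002; print('  top',m.sum(),q[m].mean(0) if m.any() else '')
    p,c=box(n,*bt); z=p[:,2]; dark=c.max(1)<90
    kk=dark&(abs(z-.01)<.006)
    q=p[kk]; print(' base',kk.sum(),np.median(q[:,2]),rect(q))
    for h,R in((.15,.0305),(.115,.0275)):
        m=abs(z-h)<.005; print('  ring',h,m.sum(), p[m].mean(0).round(4), circ(p[m]) )
    m=abs(z-.155)<.004; print(' posttop',p[m].round(3).tolist()[:30])
    # bystanders heights
for nm,b in dict(pitcher=(328,372,245,284),cup=(336,367,138,168),tamper=(455,490,258,285),kettle=(140,230,145,195)).items():
    p,c=box('top',*b); m=p[:,2]>.03; print(nm,p[m].min(0).round(3),p[m].max(0).round(3))
E
python3 m.py
```

```text
side rack 486 0.029484513090060085 ((512.1531372070312, -149.6479949951172), (107.34540557861328, 84.0790786743164), 25.46498680114746)
 col 523 1.0147251588438313
  h 0.06 64 (array([ 0.5146346 , -0.15023906,  0.03      ]), np.float64(0.001311492058203208)) 0.014029085587247638
  h 0.09 196 (array([ 0.41853382, -0.06157295,  0.03      ]), np.float64(0.02340429445973313)) 0.06992789853230215
  h 0.12 84 (array([ 0.51494968, -0.14985787,  0.03      ]), np.float64(0.0011661391452906832)) 0.014345846191615655
  h 0.15 91 (array([ 0.51482985, -0.15043008,  0.03      ]), np.float64(0.001061453746354071)) 166.98268872744802
  top 77 [ 0.41787247 -0.0273263   0.28329853]
 base 1769 0.009462823046159799 ((630.7337646484375, 164.64588928222656), (168.97776794433594, 334.6021423339844), 71.78643798828125)
  ring 0.15 317 [0.5363 0.1956 0.1492] (array([0.54550395, 0.19263718, 0.03440977]), np.float64(0.005965939975984158))
  ring 0.115 251 [0.5446 0.1931 0.1141] (array([0.54730153, 0.19093108, 0.03252858]), np.float64(0.007166445661272936))
 posttop [[0.534, 0.135, 0.155], [0.531, 0.134, 0.157]
[... 1868 characters left out ...]
0.154], [0.568, 0.17, 0.153], [0.564, 0.251, 0.153], [0.564, 0.248, 0.153], [0.564, 0.235, 0.152], [0.565, 0.213, 0.152], [0.565, 0.165, 0.153], [0.562, 0.251, 0.152], [0.561, 0.248, 0.153], [0.546, 0.221, 0.151], [0.544, 0.159, 0.152], [0.54, 0.22, 0.153], [0.538, 0.221, 0.151], [0.538, 0.154, 0.152], [0.536, 0.151, 0.153], [0.536, 0.14, 0.151], [0.533, 0.161, 0.151], [0.533, 0.135, 0.153], [0.533, 0.132, 0.156], [0.53, 0.215, 0.153], [0.53, 0.161, 0.152], [0.53, 0.148, 0.151], [0.53, 0.145, 0.152]]
pitcher [ 0.344 -0.064  0.032] [0.433 0.055 1.153]
cup [ 0.433 -0.052  0.03 ] [0.753 0.055 1.153]
tamper [ 0.349 -0.383  0.031] [0.433 0.055 1.153]
kettle [0.433 0.055 0.03 ] [0.712 0.595 1.153]
```

Column is at (0.5147, −0.1505) and the tower at (0.548, 0.1915), with its y axis at 72.4°. Both cameras agree, and sizes and heights match. First I align the yaw and approach above the column.

>>> jog_arm --targets '[[[0, 0, 0, 0.0304, 1], [0, 0, 0, 0.0304, 1], [0, 0, 0, 0.0304, 1], [0.147, -0.21, 0, 0, 1], [0.147, -0.21, 0, 0, 1], [0.147, -0.21, 0, 0, 1], [0.147, -0.21, 0, 0, 1], [0.147, -0.21, 0, 0, 1], [0.147, -0.21, 0, 0, 1], [0.147, -0.21, 0, 0, 1], [0.147, -0.21, 0, 0, 1], [0.147, -0.21, 0, 0, 1]]]' --force 60

```text
clock: 1.1
eef_pos: [0.3827, -0.338, 0.231]
tcp_rot: [3.142, 0.0, -0.001]
contact_force: [0.4, -0.1, 1.2]
width: 0.0854
grip_force: 0.0
```

```bash
cat > ring.py <<'E'
from h import *
import sys
T=np.array([.548,.1915])
tags=sys.argv[1:] or ['side0','top0']
for n in tags:
    c=np.load(n+'.npz'); w=cloud(c).reshape(-1,3); col=c['pixels'].reshape(-1,3)
    d=np.hypot(w[:,0]-T[0],w[:,1]-T[1])
    for lo,hi in((.05,.06),(.06,.066),(.066,.072),(.072,.078),(.078,.084),(.084,.09),(.09,.1)):
        m=(d<.045)&(w[:,2]>lo)&(w[:,2]<hi); print(n,lo,m.sum(),(w[m]-[*T,0]).mean(0).round(4) if m.any() else '', col[m].mean(0).round() if m.any() else '')
E
python3 ring.py
python3 - <<'E'
import cv2
a=cv2.imread('pics/top0.png')[175:245,245:320]; b=cv2.imread('pics/side0.png')[210:290,235:322]
cv2.imwrite('pics/z0.png',cv2.hconcat([cv2.resize(a,(390,390),interpolation=2),cv2.resize(b,(400,390),interpolation=2)]))
E
```

```text
side0 0.05 30 [-0.002  -0.0078  0.0529] [ 93. 100. 100.]
side0 0.06 1 [ 0.0062 -0.0435  0.0603] [86. 89. 88.]
side0 0.066 20 [-0.0087  0.0038  0.0703] [77. 81. 81.]
side0 0.072 134 [-0.0023  0.0061  0.0757] [105. 109. 108.]
side0 0.078 38 [-0.0007 -0.0002  0.0799] [105. 108. 107.]
side0 0.084 4 [-0.0003 -0.0185  0.0844] [79. 81. 80.]
side0 0.09 0  
top0 0.05 1 [-0.0175  0.0394  0.0505] [58. 57. 54.]
top0 0.06 0  
top0 0.066 6 [ 0.0161 -0.0016  0.0711] [ 96. 102. 105.]
top0 0.072 133 [0.0028 0.0016 0.0754] [ 97. 102. 107.]
top0 0.078 35 [0.0036 0.0002 0.0796] [84. 87. 91.]
top0 0.084 4 [-0.0001  0.0001  0.0854] [46. 46. 44.]
top0 0.09 1 [-0.0128  0.0413  0.0931] [61. 60. 57.]
```

View pics/z0.png

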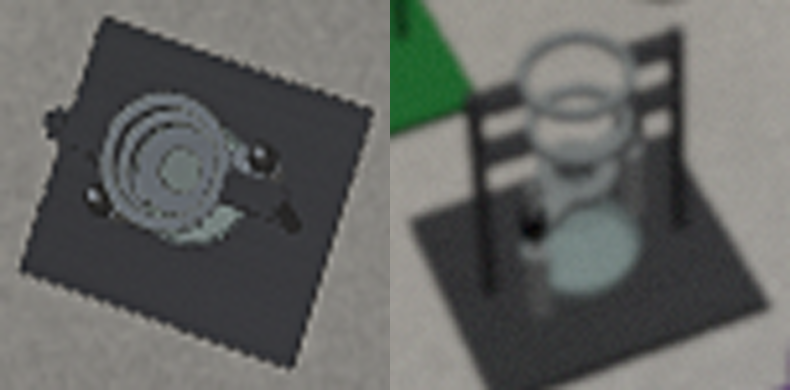

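The top crop shows the small ring's bore as a light disc at about (280,205.5) in the full image. In the side view it is partly hidden. I'll fit the bore with a mask in both views for a first guess.

>>> jog_arm --targets '[[[0.147, -0.21, 0, 0, 1], [0.147, -0.21, 0, 0, 1], [0.147, -0.21, 0, 0, 1], [0.147, -0.21, 0, 0, 1], [0.147, -0.21, 0, 0, 1], [0.147, -0.21, 0, 0, 1], [0, 0, 0, 0, 1], [0, 0, 0, 0, 1]]]'

```text
clock: 1.77
eef_pos: [0.5153, -0.1479, 0.2309]
tcp_rot: [-3.141, -0.01, 0.001]
contact_force: [-0.3, -1.1, -0.3]
width: 0.0851
grip_force: 0.0
```

```bash
cat > fit.py <<'E'
from h import *
T=np.array([.548,.1915])
def ray(c):
    v,u=np.mgrid[:400,:640]; K=c['K']
    d=np.stack([(u-K[0,2])/K[0,0],(v-K[1,2])/K[1,1],np.ones(u.shape)],-1)@c['R']; o=-c['R'].T@c['t']
    return o,d
tot={}
for n in('side0','top0'):
    c=np.load(n+'.npz'); w=cloud(c); o,d=ray(c)
    at=lambda h:(o+d*((h-o[2])/d[...,2])[...,None])[...,:2]
    for h in(.0755,.077,.079):
        A=at(h)-T; B=at(h-.008)-T
        roi=(np.hypot(*np.moveaxis(A,-1,0))<.024)&(w[...,2]<.082)&(c['range_z']>0)
        ring=w[...,2][roi]>.066; a=A[roi]; b=B[roi]; res=[]
        for x in np.arange(-9,9.1,.5):
            for y in np.arange(-9,9.1,.5):
                q=np.array([x,y])/1000
                hole=(np.hypot(*(a-q).T)<.0115)&(np.hypot(*(b-q).T)<.0115)
                e=(hole==ring).sum(); res.append((e,x,y)); tot.setdefault((h,x,y),[]).append(e/roi.sum())
        res.sort(); k=[s for s in res if s[0]<=res[0][0]+2]; print(n,h,roi.sum(),ring.sum(),res[0],np.mean(k,0).round(2),len(k))
R=sorted((sum(v),k) for k,v in tot.items()); print(R[:8])
E
python3 fit.py
```

```text
side0 0.0755 142 111 (np.int64(7), np.float64(4.5), np.float64(1.0)) [8.17 4.67 1.33] 12
side0 0.077 134 104 (np.int64(6), np.float64(3.0), np.float64(2.0)) [6.92 3.54 2.21] 12
side0 0.079 137 104 (np.int64(9), np.float64(1.5), np.float64(3.0)) [9.91 1.82 3.55] 11
top0 0.0755 174 123 (np.int64(6), np.float64(3.5), np.float64(1.0)) [7.17 3.88 0.92] 12
top0 0.077 174 123 (np.int64(4), np.float64(3.5), np.float64(0.5)) [5.33 3.67 0.67] 3
top0 0.079 180 129 (np.int64(5), np.float64(3.5), np.float64(0.5)) [6.33 3.5  0.25] 6
[(np.float64(0.08952565970535858), (0.0755, np.float64(4.5), np.float64(1.0))), (np.float64(0.09015268485160405), (0.077, np.float64(3.5), np.float64(0.5))), (np.float64(0.09075313089723794), (0.077, np.float64(3.5), np.float64(2.0))), (np.float64(0.0978630403108305), (0.0755, np.float64(4.0), np.float64(0.5))), (np.float64(0.0978630403108305), (0.0755, np.float64(4.0), np.float64(1.0))), (np.float64(0.09821581746440212), (0.077, np.float64(3.0), np.float64(1.0))), (np.float64(0.0999313775947847), (0.077, np.float64(3.5), np.float64(1.5))), (np.float64(0.1010199125789218), (0.0755, np.float64(4.5), np.float64(1.5)))]
```

>>> jog_arm --targets '[[[-0.004, 0.017, 0.1, 0, 1], [0, 0, 0.15, 0, 1], [0, 0, 0.15, 0, 1], [0, 0, 0.15, 0, 1], [0, 0, 0.117, 0, 1], [0, 0, 0, 0, 1], [0, 0, 0, 0, 1]]]'

```text
clock: 2.35
eef_pos: [0.5125, -0.1546, 0.1305]
tcp_rot: [-3.141, 0.003, 0.004]
contact_force: [0.1, 0.5, -0.2]
width: 0.0853
grip_force: 0.0
```

>>> jog_arm --targets '[[[0, 0, 0, 0, -1], [0, 0, 0, 0, -1], [0, 0, 0, 0, -1], [0, 0, 0, 0, -1], [0, 0, 0, 0, -1], [0, 0, 0, 0, -1], [0, 0, 0, 0, -1], [0, 0, 0, 0, -1]]]' --force 60

```text
clock: 3.02
eef_pos: [0.5145, -0.1531, 0.1322]
tcp_rot: [3.141, 0.001, 0.002]
contact_force: [0.3, 0.8, 5.8]
width: 0.029
grip_force: 58.8
```

>>> jog_arm --targets '[[[0, 0, -0.05, 0, -1], [0, 0, -0.133, 0, -1], [0, 0, -0.15, 0, -1], [0, 0, -0.2, 0, -1], [0, 0, -0.2, 0, -1], [0, 0, -0.2, 0, -1], [0, 0, -0.2, 0, -1], [0, 0, -0.15, 0, -1], [0, 0, -0.05, 0, -1], [0, 0, 0, 0, -1], [0, 0, 0, 0, -1], [0, 0, 0, 0, -1]]]'

```text
clock: 4.02
eef_pos: [0.5129, -0.1534, 0.3289]
tcp_rot: [-3.14, -0.0, 0.006]
contact_force: [-0.3, -0.7, -2.4]
width: 0.0282
grip_force: 59.2
```

```bash
python3 - <<'E'
from h import *
for i in range(3):
    c=shot('top' if i else 'side',f'l{i}'); s=r.read_state(); print({k:np.round(s[k],4).tolist() for k in('clock','eef_pos','tcp_rot','contact_force','width','qd')})
for n in('l0','l1'):
    w=cloud(np.load(n+'.npz')).reshape(-1,3)
    m=(np.hypot(w[:,0]-.5147,w[:,1]+.1505)<.03)&(w[:,2]>.18)&(w[:,2]<.36)
    q=w[m]; 
    from scipy.optimize import least_squares
    for a,b in((.2,.24),(.24,.28),(.28,.31),(.19,.31)):
        k=q[(q[:,2]>a)&(q[:,2]<b)]
        if len(k)>10: print(n,a,len(k),least_squares(lambda p:np.hypot(k[:,0]-p[0],k[:,1]-p[1])-.015,[.5147,-.1505],loss='soft_l1',f_scale=.001).x.round(4))
    print(q[:,2].min())
E
```

```text
{'clock': 4.0667, 'eef_pos': [0.5129, -0.1533, 0.3289], 'tcp_rot': [-3.1403, -0.0004, 0.0058], 'contact_force': [-0.2947, -0.05, -2.3637], 'width': 0.0288, 'qd': [-0.0009, 0.0014, -0.0, -0.0061, -0.0005, 0.0024, 0.0001]}
{'clock': 4.1167, 'eef_pos': [0.513, -0.1533, 0.3291], 'tcp_rot': [-3.1404, -0.0005, 0.0053], 'contact_force': [0.6836, -0.3992, -1.946], 'width': 0.0287, 'qd': [0.0003, -0.0032, -0.0008, -0.0105, -0.0014, 0.0013, -0.0001]}
{'clock': 4.1667, 'eef_pos': [0.5132, -0.1534, 0.3294], 'tcp_rot': [-3.1406, -0.0003, 0.0045], 'contact_force': [0.3722, 0.1938, -2.0644], 'width': 0.0291, 'qd': [0.0006, -0.0039, -0.0008, -0.0104, -0.0006, 0.0013, 0.0006]}
l0 0.2 76 [ 0.5154 -0.1525]
l0 0.24 143 [ 0.5134 -0.1517]
l0 0.28 111 [ 0.5131 -0.1513]
l0 0.19 330 [ 0.5135 -0.1517]
0.20562146219228591
l1 0.2 12 [ 0.5128 -0.151 ]
l1 0.24 32 [ 0.5129 -0.1514]
l1 0.28 25 [ 0.5131 -0.1519]
l1 0.19 69 [ 0.513  -0.1514]
0.22770368642573247
```

>>> jog_arm --targets '[[[0.0217, -0.1, 0, 0, -1], [0.0217, -0.21, 0, 0, -1], [0.0217, -0.21, 0, 0, -1], [0.0217, -0.21, 0, 0, -1], [0.0217, -0.21, 0, 0, -1], [0.0217, -0.21, 0, 0, -1], [0.0217, -0.21, 0, 0, -1], [0.0217, -0.21, 0, 0, -1], [0.0217, -0.21, 0, 0, -1], [0.0217, -0.21, 0, 0, -1], [0.0217, -0.21, 0, 0, -1], [0.0217, -0.093, 0, 0, -1]]]'

```text
clock: 5.17
eef_pos: [0.5513, 0.1959, 0.3304]
tcp_rot: [-3.139, -0.01, 0.003]
contact_force: [-0.5, 0.0, -1.2]
width: 0.0287
grip_force: 59.3
```

>>> jog_arm --targets '[[[0, 0, 0, 0, -1], [0, 0, 0, 0, -1], [0, 0, 0, 0, -1], [0, 0, 0, 0, -1], [0, 0, 0, 0, -1], [0, 0, 0, 0, -1]]]'

```text
clock: 5.67
eef_pos: [0.5531, 0.1893, 0.3312]
tcp_rot: [3.141, -0.003, 0.0]
contact_force: [-0.5, 0.1, -1.8]
width: 0.0283
grip_force: 59.4
```

```bash
cat > see.py <<'E'
from h import *
import sys
from scipy.optimize import least_squares
tag=sys.argv[1]; x,y,lo,hi=map(float,sys.argv[2:6])
s=r.read_state(); print({k:np.round(s[k],4).tolist() for k in('clock','eef_pos','tcp_rot','contact_force','torque','width')})
for n in('side','top'):
    w=cloud(shot(n,tag+n)).reshape(-1,3)
    q=w[(np.hypot(w[:,0]-x,w[:,1]-y)<.022)&(w[:,2]>lo)&(w[:,2]<hi)]
    f=lambda p:np.hypot(q[:,0]-p[0]-p[2]*(q[:,2]-lo),q[:,1]-p[1]-p[3]*(q[:,2]-lo))-.015
    print(n,len(q),least_squares(lambda p:f([*p,0,0]),[x,y],loss='soft_l1',f_scale=.001).x.round(4),least_squares(f,[x,y,0,0],loss='soft_l1',f_scale=.001).x.round(4))
E
python3 see.py a .552 .1925 .23 .3
```

```text
{'clock': 5.6667, 'eef_pos': [0.5531, 0.1893, 0.3312], 'tcp_rot': [3.141, -0.0027, 0.0003], 'contact_force': [-0.4831, 0.1015, -1.7978], 'torque': [-0.0197, 0.0161, 0.0398], 'width': 0.0283}
side 287 [0.5537 0.1914] [ 0.5537  0.1919 -0.0009 -0.0138]
top 0 [0.552  0.1925] [0.552  0.1925 0.     0.    ]
```

>>> jog_arm --targets '[[[-0.01, -0.008, 0, 0, -1], [0, 0, 0.05, 0, -1], [0, 0, 0.1, 0, -1], [0, 0, 0.12, 0, -1], [0, 0, 0.12, 0, -1], [0, 0, 0.12, 0, -1], [0, 0, 0.12, 0, -1], [0, 0, 0.1, 0, -1], [0, 0, 0.05, 0, -1], [0, 0, 0, 0, -1], [0, 0, 0, 0, -1], [0, 0, 0, 0, -1]]]'

```text
clock: 6.77
eef_pos: [0.5519, 0.1921, 0.2152]
tcp_rot: [-3.141, -0.001, -0.002]
contact_force: [-0.3, 0.6, -1.6]
width: 0.0287
grip_force: 59.4
```

```bash
python3 see.py b .552 .1925 .155 .2
```

```text
{'clock': 6.7667, 'eef_pos': [0.5519, 0.1921, 0.2152], 'tcp_rot': [-3.1411, -0.0006, -0.0025], 'contact_force': [-0.3327, 0.5878, -1.6129], 'torque': [0.0183, 0.0049, -0.0149], 'width': 0.0287}
side 168 [0.5525 0.1936] [ 0.5522  0.1937  0.011  -0.0038]
top 0 [0.552  0.1925] [0.552  0.1925 0.     0.    ]
```

>>> jog_arm --targets '[[[0, 0.006, 0.0133, 0, -1], [0, 0, 0.0133, 0, -1], [0, 0, 0.0133, 0, -1], [0, 0, 0.0133, 0, -1], [0, 0, 0.0133, 0, -1], [0, 0, 0.0067, 0, -1], [0, 0, 0.0067, 0, -1], [0, 0, 0, 0, -1], [0, 0, 0, 0, -1]]]'

```text
clock: 7.62
eef_pos: [0.5513, 0.1909, 0.2021]
tcp_rot: [3.142, 0.001, -0.0]
contact_force: [0.6, -0.1, -2.0]
width: 0.0287
grip_force: 59.4
```

>>> jog_arm --targets '[[[0, 0, 0.0067, 0, -1], [0, 0, 0, 0, -1], [0, 0, 0.0067, 0, -1], [0, 0, 0, 0, -1], [0, 0, 0, 0, -1]]]'

```text
clock: 8.03
eef_pos: [0.5513, 0.1908, 0.2001]
tcp_rot: [3.141, 0.0, -0.0]
contact_force: [-0.7, -0.2, -1.9]
width: 0.0287
grip_force: 59.4
```

>>> jog_arm --targets '[[[0, 0, 0.0067, 0, -1], [0, 0, 0, 0, -1], [0, 0, 0.0067, 0, -1], [0, 0, 0, 0, -1], [0, 0, 0, 0, -1]]]'

```text
clock: 8.45
eef_pos: [0.5513, 0.1908, 0.1981]
tcp_rot: [3.141, 0.0, -0.0]
contact_force: [-0.7, 0.5, -1.9]
width: 0.0292
grip_force: 59.4
```

>>> jog_arm --targets '[[[0, 0, 0.0067, 0, -1], [0, 0, 0, 0, -1], [0, 0, 0, 0, -1]]]'

```text
clock: 8.7
eef_pos: [0.5513, 0.1908, 0.1971]
tcp_rot: [3.142, 0.0, -0.0]
contact_force: [0.1, -0.5, -1.5]
width: 0.0287
grip_force: 59.4
```

>>> jog_arm --targets '[[[0, 0, 0.0067, 0, -1], [0, 0, 0, 0, -1], [0, 0, 0, 0, -1]]]'

```text
clock: 8.95
eef_pos: [0.5513, 0.1908, 0.1961]
tcp_rot: [3.141, 0.001, -0.0]
contact_force: [-0.6, -0.2, -2.1]
width: 0.0289
grip_force: 59.4
```

>>> jog_arm --targets '[[[0, 0, 0.0067, 0, -1], [0, 0, 0, 0, -1], [0, 0, 0, 0, -1]]]'

```text
clock: 9.2
eef_pos: [0.5513, 0.1908, 0.195]
tcp_rot: [3.141, 0.0, -0.0]
contact_force: [0.2, -0.6, -2.3]
width: 0.0285
grip_force: 59.4
```

>>> jog_arm --targets '[[[0, 0, 0.0067, 0, -1], [0, 0, 0, 0, -1], [0, 0, 0.0067, 0, -1], [0, 0, 0, 0, -1], [0, 0, 0, 0, -1]]]'

```text
clock: 9.62
eef_pos: [0.5513, 0.1908, 0.1931]
tcp_rot: [3.141, 0.0, -0.0]
contact_force: [0.2, -0.4, -1.0]
width: 0.0287
grip_force: 59.4
```

>>> jog_arm --targets '[[[0, 0, 0.0067, 0, -1], [0, 0, 0, 0, -1], [0, 0, 0.0067, 0, -1], [0, 0, 0, 0, -1], [0, 0, 0, 0, -1]]]'

```text
clock: 10.03
eef_pos: [0.5513, 0.1908, 0.191]
tcp_rot: [3.142, 0.0, -0.0]
contact_force: [0.0, -0.5, -0.4]
width: 0.0289
grip_force: 59.4
```

>>> jog_arm --targets '[[[0, 0, 0.0067, 0, -1], [0, 0, 0, 0, -1], [0, 0, 0, 0, -1]]]'

```text
clock: 10.28
eef_pos: [0.5513, 0.1908, 0.19]
tcp_rot: [3.141, 0.0, -0.0]
contact_force: [-1.0, -0.5, -1.4]
width: 0.0286
grip_force: 59.4
```

```bash
python3 - <<'E'
from h import *
F=[]
for i in range(5):
    c=shot('side','d'); s=r.read_state(); F.append(np.r_[s['contact_force'],s['torque']])
print(np.mean(F,0).round(3),s['eef_pos'])
w=cloud(c).reshape(-1,3); d=np.hypot(w[:,0]-.548,w[:,1]-.1915)
for lo in np.arange(.05,.09,.004): print(round(lo,3),((d<.04)&(w[:,2]>lo)&(w[:,2]<lo+.004)).sum(),end=' ')
cv2.imwrite('pics/d2.png',cv2.resize(c['pixels'][190:290,225:335,::-1],(660,600),interpolation=2))
E
python3 see.py d .552 .1925 .155 .18
```

```text
[-0.479  0.502 -1.53  -0.01   0.007 -0.025] [0.55134181 0.19084901 0.19015943]
0.05 11 0.054 7 0.058 0 0.062 0 0.066 7 0.07 33 0.074 103 0.078 33 0.082 3 0.086 5 {'clock': 10.5333, 'eef_pos': [0.5513, 0.1908, 0.1902], 'tcp_rot': [3.1415, 0.0005, 0.0001], 'contact_force': [0.2349, 0.7041, -1.6067], 'torque': [-0.0311, -0.019, -0.0509], 'width': 0.0284}
side 89 [0.5517 0.1922] [ 0.5521  0.1923 -0.0327 -0.0149]
top 0 [0.552  0.1925] [0.552  0.1925 0.     0.    ]
```

View pics/d2.png

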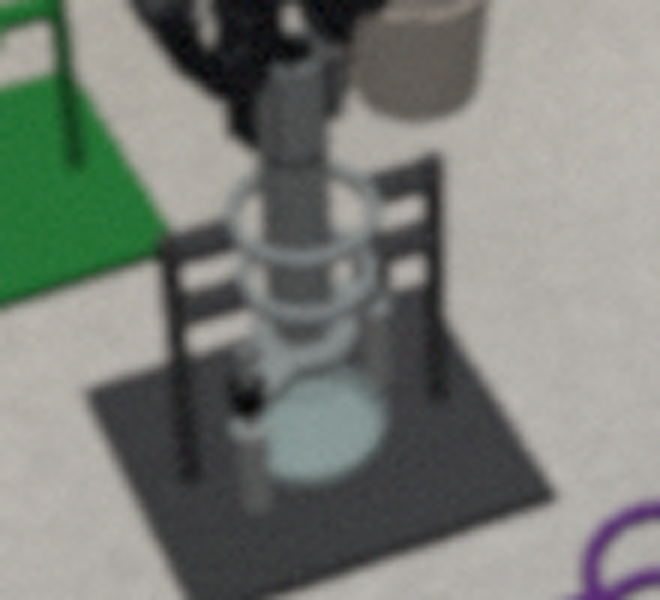

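The column passes through the two upper rings. Its nose is in the small ring's bore (centre about (300,345) in the crop), with the force reading showing weight only and the ring still at 0.077. I continue down to the shoulder.

>>> jog_arm --targets '[[[0, 0, 0.0067, 0, -1], [0, 0, 0.0067, 0, -1], [0, 0, 0.0067, 0, -1], [0, 0, 0.0067, 0, -1], [0, 0, 0.0067, 0, -1], [0, 0, 0.0067, 0, -1], [0, 0, 0, 0, -1], [0, 0, 0, 0, -1]]]'

```text
clock: 11.3
eef_pos: [0.5513, 0.1908, 0.184]
tcp_rot: [3.141, 0.001, -0.0]
contact_force: [-0.1, -0.8, -1.8]
width: 0.029
grip_force: 59.4
```

>>> jog_arm --targets '[[[0, 0, 0.0067, 0, -1], [0, 0, 0, 0, -1], [0, 0, 0.0067, 0, -1], [0, 0, 0, 0, -1], [0, 0, 0, 0, -1]]]'

```text
clock: 11.72
eef_pos: [0.5513, 0.1908, 0.182]
tcp_rot: [3.141, 0.001, -0.0]
contact_force: [0.7, 0.4, -1.6]
width: 0.029
grip_force: 59.4
```

>>> jog_arm --targets '[[[0, 0, 0.0067, 0, -1], [0, 0, 0, 0, -1], [0, 0, 0.0067, 0, -1], [0, 0, 0, 0, -1], [0, 0, 0, 0, -1]]]'

```text
clock: 12.13
eef_pos: [0.5513, 0.1908, 0.18]
tcp_rot: [3.141, 0.0, -0.0]
contact_force: [0.4, -0.1, -2.2]
width: 0.0286
grip_force: 59.4
```

>>> jog_arm --targets '[[[0, 0, 0.0033, 0, -1], [0, 0, 0, 0, -1], [0, 0, 0.0033, 0, -1], [0, 0, 0, 0, -1], [0, 0, 0, 0, -1]]]'

```text
clock: 12.55
eef_pos: [0.5516, 0.1909, 0.1796]
tcp_rot: [3.142, 0.0, 0.001]
contact_force: [-0.4, -1.4, 1.6]
width: 0.0284
grip_force: 59.9
```

>>> jog_arm --targets '[[[0, 0, 0.0033, 0, -1], [0, 0, 0, 0, -1], [0, 0, 0, 0, -1]]]'

```text
clock: 12.8
eef_pos: [0.5517, 0.191, 0.1794]
tcp_rot: [3.142, 0.0, 0.002]
contact_force: [-2.2, -0.5, 5.2]
width: 0.0285
grip_force: 60.1
```

>>> jog_arm --targets '[[[0, 0, 0.0033, 0, -1], [0, 0, 0, 0, -1], [0, 0, 0, 0, -1]]]'

```text
clock: 13.05
eef_pos: [0.5517, 0.191, 0.1789]
tcp_rot: [3.142, 0.0, 0.002]
contact_force: [-0.9, -1.2, 6.0]
width: 0.0287
grip_force: 60.1
```

The shoulder touched, and the ring slides at about 8 N net. I keep pushing in 0.5 mm steps.

>>> jog_arm --targets '[[[0, 0, 0.0033, 0, -1], [0, 0, 0.0033, 0, -1], [0, 0, 0.0033, 0, -1], [0, 0, 0.0033, 0, -1], [0, 0, 0, 0, -1]]]'

```text
clock: 13.47
eef_pos: [0.5516, 0.191, 0.1769]
tcp_rot: [3.142, 0.0, 0.002]
contact_force: [-1.4, -0.6, 5.8]
width: 0.0286
grip_force: 60.1
```

>>> jog_arm --targets '[[[0, 0, 0.0033, 0, -1], [0, 0, 0.0033, 0, -1], [0, 0, 0.0033, 0, -1], [0, 0, 0.0033, 0, -1], [0, 0, 0, 0, -1]]]'

```text
clock: 13.88
eef_pos: [0.5516, 0.191, 0.1749]
tcp_rot: [3.142, 0.001, 0.001]
contact_force: [-1.4, -0.5, 5.0]
width: 0.0287
grip_force: 60.1
```

>>> jog_arm --targets '[[[0, 0, 0.0033, 0, -1], [0, 0, 0.0033, 0, -1], [0, 0, 0.0033, 0, -1], [0, 0, 0.0033, 0, -1], [0, 0, 0, 0, -1]]]'

```text
clock: 14.3
eef_pos: [0.5517, 0.191, 0.1729]
tcp_rot: [3.142, 0.001, 0.002]
contact_force: [-2.3, 0.3, 5.1]
width: 0.0287
grip_force: 60.1
```

>>> jog_arm --targets '[[[0, 0, 0.0033, 0, -1], [0, 0, 0.0033, 0, -1], [0, 0, 0.0033, 0, -1], [0, 0, 0.0033, 0, -1], [0, 0, 0, 0, -1]]]'

```text
clock: 14.72
eef_pos: [0.5516, 0.191, 0.1709]
tcp_rot: [3.141, 0.001, 0.002]
contact_force: [-1.7, 0.1, 4.3]
width: 0.0288
grip_force: 60.1
```

>>> jog_arm --targets '[[[0, 0, 0.0033, 0, -1], [0, 0, 0, 0, -1], [0, 0, 0.0033, 0, -1], [0, 0, 0, 0, -1]]]'

```text
clock: 15.05
eef_pos: [0.5516, 0.191, 0.17]
tcp_rot: [3.142, 0.001, 0.002]
contact_force: [-1.3, -0.3, 5.7]
width: 0.0287
grip_force: 60.1
```

>>> jog_arm --targets '[[[0, 0, 0.0033, 0, -1], [0, 0, 0, 0, -1], [0, 0, 0.0033, 0, -1], [0, 0, 0, 0, -1]]]'

```text
clock: 15.38
eef_pos: [0.5517, 0.191, 0.169]
tcp_rot: [3.142, 0.0, 0.002]
contact_force: [-1.1, -0.9, 4.9]
width: 0.0286
grip_force: 60.1
```

>>> jog_arm --targets '[[[0, 0, 0.0033, 0, -1], [0, 0, 0, 0, -1]]]'

```text
clock: 15.55
eef_pos: [0.5516, 0.191, 0.1685]
tcp_rot: [3.142, 0.0, 0.002]
contact_force: [-1.4, -0.0, 5.4]
width: 0.0288
grip_force: 60.1
```

>>> jog_arm --targets '[[[0, 0, 0.0033, 0, -1], [0, 0, 0, 0, -1]]]'

```text
clock: 15.72
eef_pos: [0.5517, 0.191, 0.168]
tcp_rot: [3.142, 0.0, 0.002]
contact_force: [-1.0, -0.7, 4.7]
width: 0.0288
grip_force: 60.1
```

>>> jog_arm --targets '[[[0, 0, 0.0033, 0, -1], [0, 0, 0, 0, -1]]]'

```text
clock: 15.88
eef_pos: [0.5516, 0.191, 0.1675]
tcp_rot: [3.142, 0.0, 0.001]
contact_force: [-1.1, -0.3, 4.6]
width: 0.0287
grip_force: 60.1
```

>>> jog_arm --targets '[[[0, 0, 0.0033, 0, -1], [0, 0, 0, 0, -1]]]'

```text
clock: 16.05
eef_pos: [0.5517, 0.191, 0.1672]
tcp_rot: [3.142, 0.0, 0.002]
contact_force: [-0.8, -0.6, 6.7]
width: 0.0291
grip_force: 60.2
```

>>> jog_arm --targets '[[[0, 0, 0.0027, 0, -1], [0, 0, 0, 0, -1]]]'

```text
clock: 16.22
eef_pos: [0.5518, 0.191, 0.1672]
tcp_rot: [3.141, 0.0, 0.002]
contact_force: [-2.4, -1.4, 7.8]
width: 0.0286
grip_force: 60.4
```

>>> jog_arm --targets '[[[0, 0, 0.0033, 0, -1], [0, 0, 0, 0, -1], [0, 0, 0, 0, -1]]]'

```text
clock: 16.47
eef_pos: [0.5519, 0.1911, 0.1671]
tcp_rot: [3.141, 0.001, 0.003]
contact_force: [-1.8, -1.0, 9.0]
width: 0.0288
grip_force: 60.5
```

```bash
python3 see.py e .552 .1925 .152 .17; python3 ring.py eside | grep -v ' 0 '
```

```text
{'clock': 16.4667, 'eef_pos': [0.5519, 0.1911, 0.1671], 'tcp_rot': [3.1414, 0.0006, 0.0029], 'contact_force': [-1.7596, -0.9509, 9.0084], 'torque': [-0.4157, 0.6651, 0.0051], 'width': 0.0288}
side 59 [0.5521 0.1924] [ 0.5523  0.1919 -0.0152  0.0743]
top 0 [0.552  0.1925] [0.552  0.1925 0.     0.    ]
eside 0.05 29 [-0.0096 -0.0005  0.0564] [ 98. 103. 102.]
eside 0.06 114 [-0.0055  0.0048  0.0638] [116. 121. 120.]
eside 0.066 48 [-0.0063  0.0069  0.0682] [101. 105. 105.]
eside 0.072 25 [-0.0054  0.0064  0.0748] [79. 81. 80.]
eside 0.078 17 [-0.003   0.0105  0.0811] [83. 85. 85.]
eside 0.084 17 [-0.0075  0.0113  0.0864] [80. 82. 81.]
eside 0.09 7 [-0.0082  0.0089  0.0928] [80. 83. 82.]
```

The ring's top reads about 0.065. The last millimetre or so of commanded travel only raised the force to about 11 N, so the ring is on its stop. I relieve, release and retreat.

>>> jog_arm --targets '[[[0, 0, -0.006, 0, -1], [0, 0, 0, 0, -1], [0, 0, 0, 0, 1], [0, 0, 0, 0, 1], [0, 0, 0, 0, 1], [0, 0, 0, 0, 1], [0, 0, 0, 0, 1], [0, 0, 0, 0, 1], [0, 0, 0, 0, 1], [0, 0, 0, 0, 1]]]' --force 20

```text
clock: 17.4
eef_pos: [0.5513, 0.1909, 0.1662]
tcp_rot: [3.142, 0.001, -0.0]
contact_force: [0.3, 0.1, -0.1]
width: 0.0854
grip_force: 0.0
```

>>> jog_arm --targets '[[[0, 0, -0.05, 0, 1], [0, 0, -0.1, 0, 1], [0, 0, -0.1, 0, 1], [0, 0, -0.15, 0, 1], [0, 0, -0.2, 0, 1], [0, 0, -0.2, 0, 1], [0, 0, -0.2, 0, 1], [0, 0, -0.1, 0, 1], [0, 0, 0, 0, 1], [0, 0, 0, 0, 1]]]'

```text
clock: 18.23
eef_pos: [0.5516, 0.1912, 0.3324]
tcp_rot: [-3.141, -0.001, -0.003]
contact_force: [-0.2, -0.9, -0.9]
width: 0.0855
grip_force: 0.0
```

```bash
python3 see.py f .552 .1925 .152 .208; python3 ring.py fside | grep -v ' 0 '; python3 - <<'E'
from h import *
c=np.load('fside.npz'); w=cloud(c).reshape(-1,3); q=w[(np.hypot(w[:,0]-.552,w[:,1]-.1925)<.02)&(w[:,2]<.23)]; print(np.sort(q[:,2])[-8:])
cv2.imwrite('pics/f2.png',cv2.resize(c['pixels'][190:290,225:335,::-1],(660,600),interpolation=2))
E
```

```text
{'clock': 18.2333, 'eef_pos': [0.5516, 0.1912, 0.3324], 'tcp_rot': [-3.1411, -0.0008, -0.0033], 'contact_force': [-0.2109, -0.8762, -0.9401], 'torque': [0.0275, 0.0383, 0.0194], 'width': 0.0855}
side 211 [0.5519 0.1933] [ 0.5522  0.1926 -0.0083  0.0208]
top 0 [0.552  0.1925] [0.552  0.1925 0.     0.    ]
fside 0.05 25 [-0.0093 -0.0011  0.0571] [92. 98. 97.]
fside 0.06 120 [-0.0044  0.0039  0.0636] [110. 114. 114.]
fside 0.066 43 [-0.0067  0.0051  0.0679] [92. 96. 95.]
fside 0.072 26 [-0.0053  0.0065  0.0744] [77. 79. 79.]
fside 0.078 19 [-0.0052  0.0123  0.0811] [76. 78. 78.]
fside 0.084 17 [-0.0058  0.0098  0.0867] [74. 76. 75.]
fside 0.09 6 [-0.008   0.0132  0.0941] [82. 84. 83.]
[0.21180792 0.2118387  0.21194122 0.21198224 0.21213715 0.2122058
 0.21375818 0.21399552]
```

View pics/f2.png

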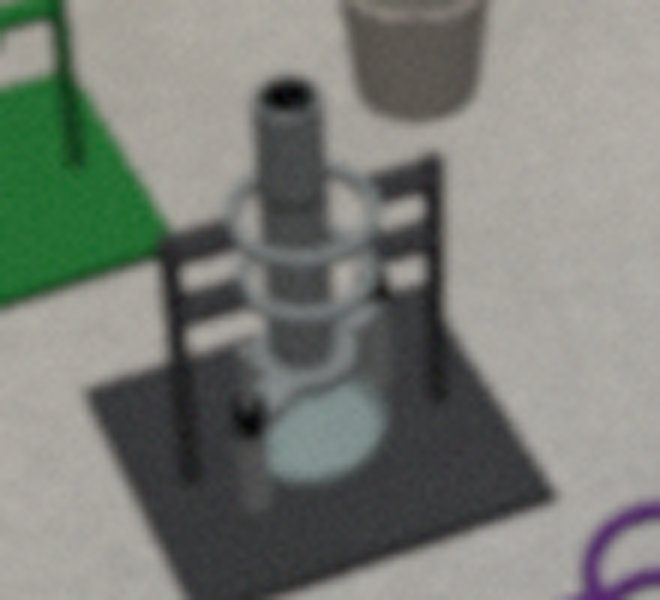

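The column stands upright in all three rings: its top is at about (285,95) in the crop, about 0.211 m up, and its shoulder is on the lowered ring. The ring moved about 12.5 mm, which with a start of at most 10 mm puts it at its 22 mm stop. The gripper is clear, so I hand in.

```bash
python3 -c "
from bench import r
print(r.finish_job())"
```

```text
the job is handed in; nothing more can be done
None
```

I handed the job in at about 18 s: the column stands upright in the dark tower with its shoulder on the sliding ring, which is down on its stop, after at most about 11 N of steady push; the judge returned no verdict.

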